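# Packer on the edge, drilled rail held over its dowels

## Task

Set up a dry fit: lay the small plywood packer flat on the narrow top edge of the standing board, centred midway between its two dowels with its long side along the edge, and let go of it. Then pick up the rail with the two drilled holes, carry it across to the standing board and finish still holding it, level and motionless, about a centimetre above the dowel tips with each hole lined up over a dowel, never letting it touch the board, the dowels or the packer. Do not bump the clamped panel or its clamps on the way, and leave the other things on the bench where they lie.

Things in the scene. Friction and masses are not known exactly. Their poses are not given: they have to be found in the camera images.
- stand: Fixed light-wood board standing on edge: 240 long (its x), 24 thick (its y), its flat top edge 80 above the bench. Two 12 mm wooden dowels stand up from the top edge at x = -60 and +60, y = 0, to 25 above the edge (105 above the bench). Small plywood foot blocks, 30 high, out to y = +-48, brace it at x = -118..-82 and 82..118. Origin on the bench under its centre, z up. It turns a little from run to run; on the robot's left.
- edge_mid (a point): Point on the standing board's top edge, midway between the dowels, 80 mm above the bench; axes as the board's.
- dowel_mid (a point): Point midway between the two dowels at the height of their tips, 105 mm above the bench; axes as the board's.
- panel: Fixed obstacle between the loose wood and the standing board: a glued-up wood panel 250 (its x) x 101 (y), with its cross-cauls reaching 62 above the bench, held by two steel bar clamps at its x ends, with upright bars at x = +-150 (165 high), and upright turned wood handles 32 mm across at x = +-95, reaching 185 above the bench; the clamps extend to x = +-168 and stay within y = +-16. Origin on the bench under its centre, z up.
- rail: Loose light-wood rail, 200 (its x) x 40 (y) x 22 thick, about 0.1 kg, with two vertical 15 mm through holes at x = -60 and +60, on its centre line (either end may go over either dowel); origin at the centre of its underside, z up when lying flat. Starts lying on the bench to the robot's right, in one of three places that it swaps with the batten and the packer.
- packer: Loose plywood packer, a plain block 60 (its x) x 36 (y) x 18 thick, about 40 g; origin at the centre of its underside, z up when lying flat. Starts on the bench to the robot's right, in one of three places.
- batten: Bystander: loose light-wood batten of the rail's outer size, 200 x 40 x 22, but with no holes; origin at the centre of its underside, z up when lying flat. To the robot's right, in one of three places.
- glue: Bystander: white glue bottle, 60 across, 160 high, standing beyond the standing board; origin at the centre of its base.
- screwdriver: Bystander: screwdriver with wooden handle, lying left of the standing board; origin at its underside.
- square: Bystander: try square lying flat, stock 120 (its x) x 22 x 16, blade 190 to its +y; origin under the stock's centre; far right.
- offcut: Bystander: light-wood offcut 50 x 60 x 34 high; origin at the centre of its underside; beyond the standing board.
- tape: Bystander: grey tape measure 70 x 34 x 61 high; origin at the centre of its underside; near the robot, on the left.
Mind the look-alikes: they are no part of the job. What is shaped like the rail but green is not meant.

How it is judged (in metres and radians):
On the way:
1. the packer lies on the board's top edge, centred between the dowels and along the edge, released and at rest (x of packer in the frame of edge_mid between -0.012 and 0.012 m and y of packer in the frame of edge_mid between -0.008 and 0.008 m and z of packer in the frame of edge_mid between -0.004 and 0.004 m and angle between the x axis of packer and the x axis of stand, either way round below 0.2 rad and contact force between packer and the fingers below 0.1 N and contact force between packer and stand above 0.05 N and linear speed of packer below 0.02 m/s), for 0.3 s.
At the end, for the whole second after the job is handed in: Packer rests released on the board's edge, within 12 mm along and 8 mm across of the middle, turned under 0.2 rad. Rail held still, underside 3 to 20 mm above the dowel tips, centred within 6 mm, turned under 0.07 rad, level within 0.09 rad, touching neither board, packer nor panel (all of step 1 and horizontal distance between rail and dowel_mid below 0.006 m and angle between the x axis of rail and the x axis of stand, either way round below 0.07 rad and angle between the z axis of rail and the z axis of stand, either way round below 0.09 rad and z of rail in the frame of dowel_mid between 0.003 and 0.02 m and contact force between rail and the fingers above 0.5 N and contact force between rail and stand below 0.05 N and contact force between rail and packer below 0.05 N and contact force between rail and panel below 0.05 N and linear speed of rail below 0.02 m/s); the arm keeps its last pose, push and grip.
It fails at once if the rail touches the standing board or its dowels (contact force between rail and stand above 1 N).
It fails at once if the rail touches the packer (contact force between rail and packer above 1 N).
It fails at once if the clamped panel or its clamps are bumped (contact force between panel and rail above 2 N or contact force between panel and packer above 2 N or contact force between panel and the arm above 2 N or contact force between panel and the fingers above 2 N).
It fails at once if another thing on the bench is moved by more than 30 mm (distance of any of batten, glue, screwdriver, square, offcut, tape from where it was at the start of the episode above 0.03 m).
It also fails if it takes over 66 s, if anything falls off the work surface, if the arm or the gripper's body presses on something with over 40 N, if the wrist force passes 120 N, or if a joint passes its speed limit or range.

## Robot

A 6-joint arm with a two-finger parallel gripper is mounted at the origin on the work surface. World frame = base frame: x ahead of the robot, y to its left, z up, the work surface at z = 0. Lengths are in m, angles in degrees, forces in N, time in s.
With the tool pointing down it reaches from about 0.375 to 0.9 m from the base axis. Payload 3.1 kg.
Tool frame: the origin (TCP) lies on the centre line of the jaws, within the pads' length; the fingertips stand 25 mm ahead of it and the grasp point (between the pads) lies 6 mm ahead of it; z points along the fingers, y is the line along which they close (so a half turn about z gives the same grasp; the last joint's range is limited). The gripper opens to 87 mm and grips with 3 to 60 N. Pads are 19 mm wide; open, the fingers measure 117 mm over their backs; the gripper's body (75 mm by 190 mm) begins 51 mm behind the grasp point.
Start: joints at [-75.716, 30.224, 82.088, -0, 67.689, -10.227], TCP at [0.259, -0.569, 0.248] pointing down, gripper open.
Joint ranges: [-176.69, 176.69], [-43.24, 126.21], [12.49, 139.97], [-82, 262], [0, 151.66], [-163.58, 163.58]. Speed limits (degrees/s): [159.86, 159.86, 180, 180, 180, 180].

## Interface

Orientations are given as a 3x3 rotation matrix whose columns are the frame's x, y, z axes.
In Python, from rig import * gives the robot as it stands.
- The arm moves only by the tool step_arm, never from a script. Its argument "steps" is a list of rows, each a list of 7 numbers: the shift along the tool's x, y, z normalised to -1 to 1, where 1 is 0.3 m, then the turn, a rotation vector about the tool's x, y, z normalised to -1 to 1, where 1 is 45 degrees, then the gripper's target within -1 to 1 (shut at 1, half-way at 0, fully open at -1). A call has 1 to 8 rows; each row is the pose to reach, as a shift and turn from the pose commanded when the call began, along the tool's axes at that moment; what a row does not reach only later rows make up. A row lasts 1/12 s, in which the tool goes at most 41.7 mm and 7.16 degrees, less where a joint would pass 70% of its speed; a pose out of reach is approached as far as the arm can. A call with a number of a shift or a turn outside -1 to 1 is refused whole. A call with a gripper value outside its range is refused whole. The fingers move at their own pace and stop on an object; the grip force is fixed at half the most. Time passes only in rows, so rows that repeat a pose let the fingers close. It gives the time, the measured TCP pose, the force, the opening and the grip force at its end, in the units of the state.
- read_state(): the state, without advancing time (a new reading comes with each control period).
- capture(name): name is "scene" or "side" or "wrist"; returns a dict with "image" (400x640x3 uint8, red, green, blue), "vertical_fov" (degrees; the focal length in pixels is half the picture's height over the tangent of half this angle, whatever the lens; pixels are square), "cx", "cy" (the principal point, pixels), "world_from_camera" (4x4, takes a point from camera to world coordinates); the wrist camera has in their place "T_tool_cam" (4x4, takes a point from camera to tool coordinates, whose origin is the TCP and whose axes are the flange's). Camera axes: x right, y down, z forward; pixel columns grow to the right and rows downward; lengths in m; the calibration is good to about 2 mm. A picture is of the moment at which its call begins: read the wrist's pose just before it. There is no depth.
- hand_in(): hands the job in; it is judged then, once.
The state is a dict: "time_s": time; "joint_positions": joint angles; "qvel": joint speeds; "tau": joint torques, N m; "position": TCP position; "tcp_rot": TCP orientation; "force": force on the tool from outside, world axes, zero at the start; "moment": the same for the moment, N m; "opening": opening from 0.0 (shut) to 1.0 (fully open); "grasp_force": force on a finger pad.
Only numpy, scipy, OpenCV 4.12 (cv2) and the standard library are available. Lean on these libraries where they do the work, as an engineer would, in place of code of your own. Each camera call takes 0.05 s, during which the arm holds its last target. There are 200 camera calls.

## Working session

There is one attempt and no reset: what is moved stays moved. The work goes in short steps, Python scripts to look and compute and a tool call to move; the robot and the scene stay as the last step left them, time stands still between calls to the robot, and variables do not carry over. Pictures are saved under pics/ and viewed, at most 10 in all, crops included, and the job is handed in when it is done.

Besides the shell and the picture viewer there is one more tool, called after "Emit:" as name(argument=value, ...), one argument or row to a line, values as JSON. step_arm: Moves the arm, as the interface text tells. Scaled input: -1 to 1 covers 0.3 m each way for a shift and 45 degrees each way for a turn. Its arguments: {"type":"object","properties":{"steps":{"type":"array"}},"required":["steps"]}

```bash
mkdir -p pics; cat > h.py <<'E'
from rig import *
import numpy as np, cv2
np.set_printoptions(precision=4,suppress=True)
def snap(n,f):
    s=read_state(); c=capture(n); cv2.imwrite(f'pics/{f}.png',np.ascontiguousarray(c['image'][:,:,::-1]))
    if n=='wrist':
        T=np.eye(4);T[:3,:3]=s['tcp_rot'];T[:3,3]=s['position'];c['W']=T@np.array(c['T_tool_cam'])
    else: c['W']=np.array(c['world_from_camera'])
    np.savez(f'pics/{f}.npz',W=c['W'],fov=c['vertical_fov'],cx=c['cx'],cy=c['cy'])
def cam(f):
    d=np.load(f'pics/{f}.npz');return d['W'],200/np.tan(np.radians(d['fov'])/2),d['cx'],d['cy']
def pt(f,u,v,z):
    W,F,cx,cy=cam(f);r=W[:3,:3]@np.array([(u-cx)/F,(v-cy)/F,1]);o=W[:3,3];return o+r*(z-o[2])/r[2]
def proj(f,p):
    W,F,cx,cy=cam(f);q=np.linalg.inv(W)@np.append(p,1);return q[0]/q[2]*F+cx,q[1]/q[2]*F+cy
E
python3 - <<'E'
from h import *
for n in('scene','side','wrist'): snap(n,n+'1'); print(n,cam(n+'1'))
s=read_state();print(s)
a=[cv2.imread(f'pics/{n}1.png') for n in('scene','side')]
E
```

```text
scene (array([[-0.248 ,  0.726 , -0.6414,  1.2378],
       [ 0.9686,  0.1961, -0.1526,  0.2181],
       [ 0.015 , -0.6592, -0.7519,  0.9422],
       [ 0.    ,  0.    ,  0.    ,  1.    ]]), np.float64(378.3909300237772), array(319.4507), array(203.6344))
side (array([[-0.7304, -0.4949,  0.4708, -0.0617],
       [-0.683 ,  0.5342, -0.4981,  0.653 ],
       [-0.005 , -0.6854, -0.7282,  1.0281],
       [ 0.    ,  0.    ,  0.    ,  1.    ]]), np.float64(502.58252434373384), array(318.0256), array(199.3064))
wrist (array([[ 0.4138, -0.8713, -0.2638,  0.3321],
       [-0.9104, -0.3971, -0.1164, -0.535 ],
       [-0.0034,  0.2883, -0.9575,  0.3856],
       [ 0.    ,  0.    ,  0.    ,  1.    ]]), np.float64(311.47971028668803), array(317.6732), array(204.6226))
{'time_s': 0.15, 'joint_positions': array([-75.7151,  30.2683,  82.1393,   0.0003,  67.6913, -10.2267]), 'qvel': array([-0.0004, -0.1551, -0.1048, -0.0545, -0.0626,  0.1053]), 'tau': array([  0.0002, -44.0432, -17.6842,   0.0633,   0.0553,  -0.0001]), 'position': array([ 0.2592, -0.5681,  0.2468]), 'tcp_rot': array([[ 0.9099,  0.4149, -0.0004],
       [ 0.4149, -0.9099,  0.0017],
       [ 0.0003, -0.0017, -1.    ]]), 'force': array([-0.0905, -1.3728, -0.0676]), 'moment': array([-0.0101, -0.0045,  0.0022]), 'grasp_force': 0.0, 'opening': 0.9991919339524414}
```

View pics/scene1.png

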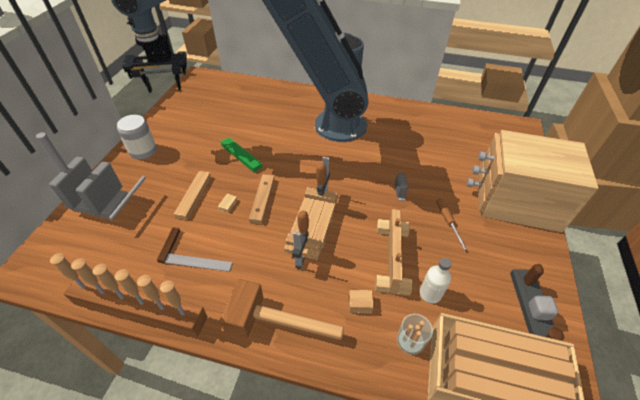

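View pics/wrist1.png

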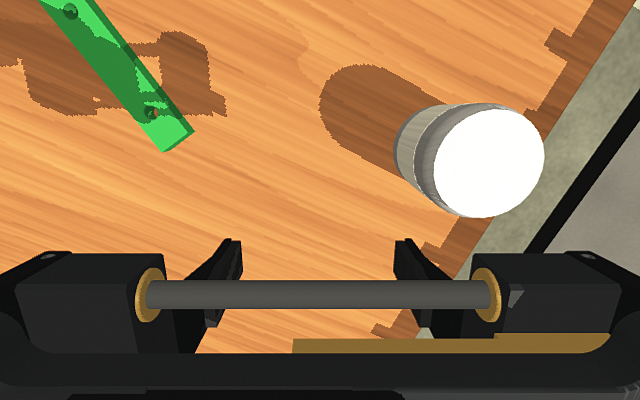

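View pics/side1.png

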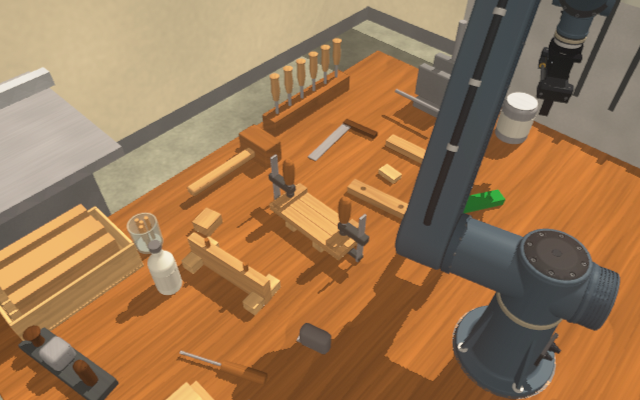

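The scene view shows the packer near (228,203), the drilled rail near (262,198), the batten near (193,195), the panel near (313,222) and the stand near (397,252). The side view agrees with this. The wrist view shows only the green decoy and a can.

```bash
python3 - <<'E'
import cv2
a=cv2.imread('pics/scene1.png')[150:300,170:430]
cv2.imwrite('pics/c1.png',cv2.resize(a,None,fx=3,fy=3,interpolation=cv2.INTER_CUBIC))
a=cv2.imread('pics/side1.png')[130:320,180:420]
cv2.imwrite('pics/c2.png',cv2.resize(a,None,fx=3,fy=3,interpolation=cv2.INTER_CUBIC))
E
```

```text
(no output)
```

View pics/c1.png

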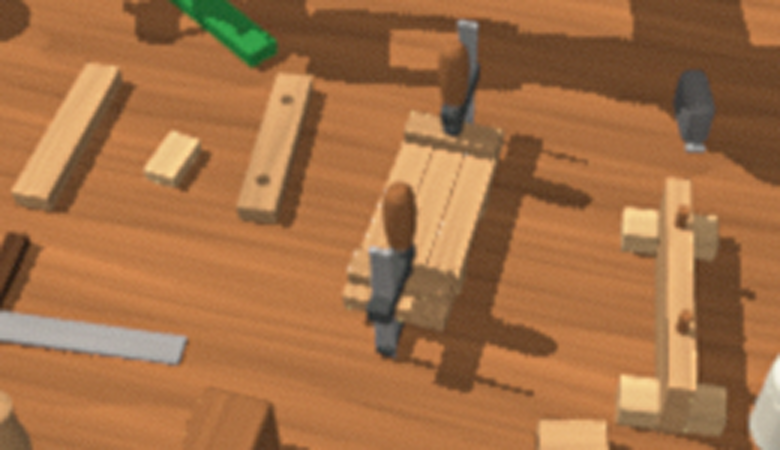

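View pics/c2.png

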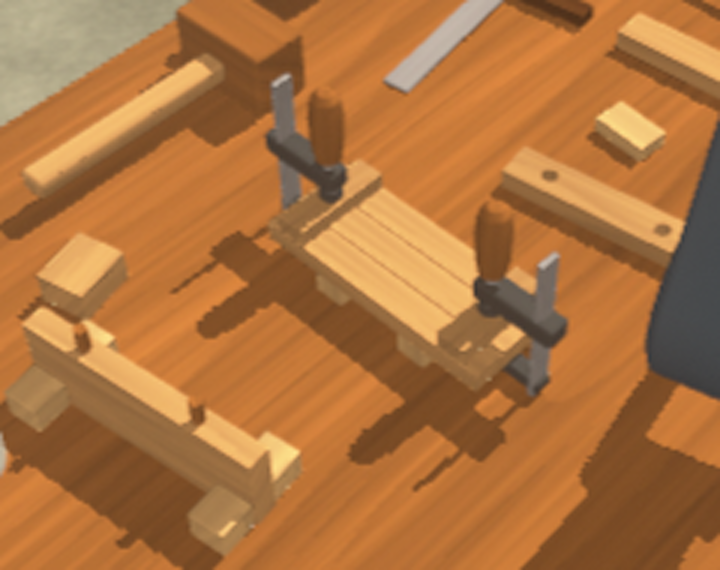

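The crops show, in scene crop pixels: packer top about (173,153); rail holes at (287,99) and (263,180); dowel tips about (683,208) and (686,314). The side crop shows the dowel tips at (82,326) and (197,402) and the rail holes at (549,175) and (662,230).

```bash
python3 - <<'E'
from h import *
c1=lambda u,v,z:pt('scene1',u/3+170-1/3,v/3+150-1/3,z)
c2=lambda u,v,z:pt('side1',u/3+180-1/3,v/3+130-1/3,z)
for n,l in dict(holes1=[c1(287,99,.022),c1(263,180,.022)],holes2=[c2(662,230,.022),c2(549,175,.022)],
 tips1=[c1(683,208,.105),c1(686,314,.105)],tips2=[c2(197,402,.105),c2(82,326,.105)],
 base1=[c1(683,226,.08),c1(686,334,.08)],base2=[c2(197,420,.08),c2(82,348,.08)],
 edge1=[(c1(667,179,.08)+c1(690,179,.08))/2,(c1(668,391,.08)+c1(696,389,.08))/2]).items():
  d=l[1]-l[0];print(n,*l,(l[0]+l[1])/2,np.linalg.norm(d),np.degrees(np.arctan2(d[1],d[0])))
P=[c1(*q,.018) for q in((171,131),(201,148),(176,180),(147,162))];print('packer',*P,sum(P)/4)
P=[c2(*q,.018) for q in((622,102),(665,131),(641,152),(597,124))];print('packer',*P,sum(P)/4)
print('panel bars',c1(468,22,.165),c1(388,352,0),'batten',c1(97,68,.022),c1(30,195,.022))
E
```

```text
holes1 [ 0.409  -0.1692  0.022 ] [ 0.529  -0.1531  0.022 ] [ 0.469  -0.1612  0.022 ] 0.12103256871805543 7.68017008987204
holes2 [ 0.4072 -0.1678  0.022 ] [ 0.5266 -0.1522  0.022 ] [ 0.4669 -0.16    0.022 ] 0.12037263962324903 7.410378482287805
tips1 [0.5221 0.2772 0.105 ] [0.6418 0.2937 0.105 ] [0.5819 0.2854 0.105 ] 0.12087988804095 7.860757100661232
tips2 [0.5192 0.2783 0.105 ] [0.6406 0.2913 0.105 ] [0.5799 0.2848 0.105 ] 0.1221070483852118 6.113524137661989
base1 [0.5231 0.2815 0.08  ] [0.6454 0.2984 0.08  ] [0.5843 0.29   0.08  ] 0.1234418954650052 7.854142462456896
base2 [0.5222 0.2793 0.08  ] [0.6418 0.2955 0.08  ] [0.582  0.2874 0.08  ] 0.1207390498786147 7.730367491493723
edge1 [0.4644 0.2702 0.08  ] [0.7032 0.3016 0.08  ] [0.5838 0.2859 0.08  ] 0.2408089613559981 7.479046649294311
packer [ 0.4855 -0.2774  0.018 ] [ 0.5004 -0.2358  0.018 ] [ 0.5499 -0.2437  0.018 ] [ 0.5344 -0.2839  0.018 ] [ 0.5175 -0.2602  0.018 ]
packer [ 0.5406 -0.2821  0.018 ] [ 0.4848 -0.2775  0.018 ] [ 0.4843 -0.2387  0.018 ] [ 0.5391 -0.2407  0.018 ] [ 0.5122 -0.2597  0.018 ]
panel bars [0.3857 0.0316 0.165 ] [0.6849 0.0302 0.    ] batten [ 0.4192 -0.3973  0.022 ] [ 0.6114 -0.3799  0.022 ]
```

```bash
cat >> h.py <<'E'
from scipy.spatial.transform import Rotation as R
def Rd(yaw):
    c,s=np.cos(np.radians(yaw)),np.sin(np.radians(yaw));return np.array([[c,s,0],[s,-c,0],[0,0,-1.]])
def row(p,yaw,p0,yaw0):  # target pose in units of a move from commanded pose p0,yaw0 (tool down)
    A=Rd(yaw0);d=A.T@(np.array(p)-np.array(p0))/.3
    w=R.from_matrix(A.T@Rd(yaw)).as_rotvec()*180/np.pi/45
    print('row',np.round(d,4),np.round(w,4))
E
python3 - <<'E'
from h import *
row((.44,-.21,.22),0,(.259,-.569,.248),24.51)
print('glue',pt('scene1',432,298,0),'offcut',pt('scene1',361,300,.034))
E
```

```text
row [ 1.0454 -0.8385  0.0933] [0.     0.     0.5447]
glue [0.6858 0.4087 0.    ] offcut [0.7592 0.2218 0.034 ]
```

Emit:
step_arm(
  steps=[
    [1.0,-0.84,0.093,0,0,0.545,-1],
    [1.0,-0.84,0.093,0,0,0.545,-1],
    [1.0,-0.84,0.093,0,0,0.545,-1],
    [1.0,-0.84,0.093,0,0,0.545,-1],
    [1.0,-0.84,0.093,0,0,0.545,-1],
    [1.0,-0.84,0.093,0,0,0.545,-1],
    [1.0,-0.84,0.093,0,0,0.545,-1],
    [1.0,-0.84,0.093,0,0,0.545,-1],
  ],
)

```text
time_s: 0.82
position: [0.4026, -0.2665, 0.2237]
tcp_rot: [[1.0, -0.001, -0.0], [-0.001, -1.0, 0.0], [-0.0, -0.0, -1.0]]
force: [0.6, -0.1, -0.8]
opening: 1.001
grasp_force: 0.0
```

Emit:
step_arm(
  steps=[
    [0,0,0,0,0,0,-1],
    [0,0,0,0,0,0,-1],
    [0,0,0,0,0,0,-1],
    [0,0,0,0,0,0,-1],
  ],
)

```text
time_s: 1.15
position: [0.4022, -0.2699, 0.224]
tcp_rot: [[1.0, -0.002, 0.001], [-0.002, -1.0, -0.001], [0.001, 0.001, -1.0]]
force: [0.5, 0.4, -0.2]
opening: 0.999
grasp_force: 0.0
```

```bash
python3 - <<'E'
from h import *
s=read_state();print(s['position'],s['tcp_rot'],np.degrees(np.arctan2(s['tcp_rot'][1,0],s['tcp_rot'][0,0])),s['joint_positions'])
snap('wrist','w2')
E
```

```text
[ 0.4022 -0.2699  0.224 ] [[ 1.     -0.0015  0.0006]
 [-0.0015 -1.     -0.0011]
 [ 0.0006  0.0011 -1.    ]] -0.08705875280138964 [-47.0979  21.4029 103.3799  -0.0246  55.1486  43.0033]
```

View pics/w2.png

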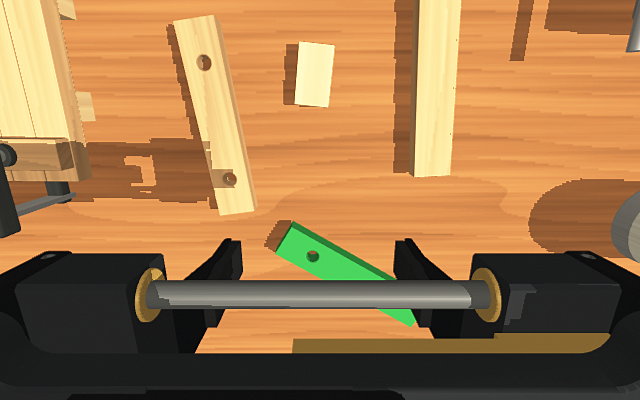

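The wrist view shows the packer at (315,74) tilted a few degrees, the rail with holes at (204,62) and (229,179), the batten at right, and the green decoy under the gripper.

```bash
python3 - <<'E'
from h import *
a=cv2.imread('pics/w2.png');b=a[35:115,275:345]
cv2.imwrite('pics/c3.png',np.hstack([cv2.resize(b,None,fx=5,fy=5,interpolation=cv2.INTER_CUBIC),cv2.resize(a[30:220,160:265],None,fx=2.1053*1,fy=2.1053,interpolation=cv2.INTER_CUBIC)[:400]]))
hsv=cv2.cvtColor(a,cv2.COLOR_BGR2HSV)
print(hsv[60,315],hsv[100,312],hsv[74,345],hsv[106,312])
m=cv2.inRange(a,np.array([120,180,200]),np.array([255,255,255]));m[:, :280]=0;m[:,345:]=0;m[120:]=0
cn=max(cv2.findContours(m,0,2)[0],key=cv2.contourArea);r=cv2.minAreaRect(cn);print(r)
q=cv2.boxPoints(r);P=np.array([pt('w2',*x,.018) for x in q]);print(q,P,P.mean(0),[np.linalg.norm(P[i]-P[i-1]) for i in range(4)])
for i in range(4):d=P[i]-P[i-1];print(np.degrees(np.arctan2(d[1],d[0])))
h=[pt('w2',204,62,.022),pt('w2',229,179,.022)];d=h[0]-h[1];print(h,(h[0]+h[1])/2,np.linalg.norm(d),np.degrees(np.arctan2(d[1],d[0])))
E
```

```text
[ 26  68 254] [ 26  67 254] [ 14 158 231] [ 13 159 151]
((313.3959045410156, 73.98904418945312), (35.43579864501953, 62.81087112426758), 6.009005546569824)
[[292.4877 103.3671]
 [299.063   40.9014]
 [334.3041  44.611 ]
 [327.7288 107.0767]] [[ 0.4897 -0.2429  0.018 ]
 [ 0.549  -0.251   0.018 ]
 [ 0.5456 -0.2863  0.018 ]
 [ 0.4859 -0.2801  0.018 ]] [ 0.5175 -0.2651  0.018 ] [np.float64(0.037345717162474076), np.float64(0.05985771346641971), np.float64(0.035396617573767636), np.float64(0.060008184662929696)]
84.11287708837584
-7.78808343164156
-95.59025174659993
174.07848391659218
[array([ 0.5294, -0.1554,  0.022 ]), array([ 0.4095, -0.1703,  0.022 ])] [ 0.4695 -0.1628  0.022 ] 0.1207748229283694 7.1095898712436565
```

View pics/c3.png

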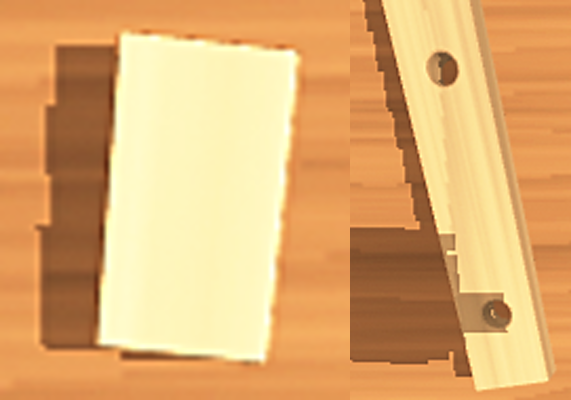

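```bash
python3 - <<'E'
from h import *
row((.517,-.265,.080),-6.5,(.4022,-.2699,.224),-.1)
E
```

```text
row [ 0.3826 -0.017   0.48  ] [0.     0.     0.1422]
```

Emit:
step_arm(
  steps=[
    [0.383,-0.017,0.2,0,0,0.142,-1],
    [0.383,-0.017,0.3,0,0,0.142,-1],
    [0.383,-0.017,0.48,0,0,0.142,-1],
    [0.383,-0.017,0.48,0,0,0.142,-1],
    [0.383,-0.017,0.48,0,0,0.142,-1],
    [0.383,-0.017,0.48,0,0,0.142,-1],
    [0.383,-0.017,0.48,0,0,0.142,-1],
    [0.383,-0.017,0.48,0,0,0.142,-1],
  ],
)

```text
time_s: 1.87
position: [0.5168, -0.2647, 0.0808]
tcp_rot: [[0.994, -0.113, 0.001], [-0.113, -0.994, -0.001], [0.001, 0.001, -1.0]]
force: [-0.0, 0.5, 0.0]
opening: 0.997
grasp_force: 0.0
```

Emit:
step_arm(
  steps=[
    [0,0,0.08,0,0,0,-1],
    [0,0,0.165,0,0,0,-1],
    [0,0,0.165,0,0,0,-1],
    [0,0,0.165,0,0,0,-1],
  ],
)

```text
time_s: 2.2
position: [0.5165, -0.2639, 0.0316]
tcp_rot: [[0.994, -0.113, -0.0], [-0.113, -0.994, 0.0], [-0.0, -0.0, -1.0]]
force: [-0.4, -0.3, 0.8]
opening: 0.999
grasp_force: 0.0
```

Emit:
step_arm(
  steps=[
    [0,0,0.006,0,0,0,1],
    [0,0,0.006,0,0,0,1],
    [0,0,0.006,0,0,0,1],
    [0,0,0.006,0,0,0,1],
    [0,0,0.006,0,0,0,1],
    [0,0,0.006,0,0,0,1],
    [0,0,0.006,0,0,0,1],
    [0,0,0.006,0,0,0,1],
  ],
)

```text
time_s: 2.87
position: [0.5172, -0.2633, 0.0286]
tcp_rot: [[0.994, -0.111, -0.0], [-0.111, -0.994, 0.0], [-0.0, -0.0, -1.0]]
force: [-0.5, -0.4, -0.1]
opening: 0.478
grasp_force: 0.3
```

Emit:
step_arm(
  steps=[
    [0,0,0,0,0,0,1],
    [0,0,0,0,0,0,1],
    [0,0,0,0,0,0,1],
    [0,0,0,0,0,0,1],
  ],
)

```text
time_s: 3.2
position: [0.5172, -0.2634, 0.0286]
tcp_rot: [[0.994, -0.112, 0.0], [-0.112, -0.994, -0.0], [0.0, 0.0, -1.0]]
force: [-0.4, -0.4, -0.1]
opening: 0.413
grasp_force: 30.0
```

Emit:
step_arm(
  steps=[
    [0,0,-0.1,0,0,0,1],
    [0,0,-0.2,0,0,0,1],
    [0,0,-0.3,0,0,0,1],
    [0,0,-0.4,0,0,0,1],
    [0,0,-0.5,0,0,0,1],
    [0,0,-0.6,0,0,0,1],
    [0,0,-0.72,0,0,0,1],
    [0,0,-0.72,0,0,0,1],
  ],
)

```text
time_s: 3.87
position: [0.5204, -0.2656, 0.2517]
tcp_rot: [[0.994, -0.111, 0.011], [-0.111, -0.994, -0.009], [0.012, 0.007, -1.0]]
force: [0.9, -0.4, 0.4]
opening: 0.408
grasp_force: 30.0
```

```bash
python3 - <<'E'
from h import *
s=read_state();print(s['position'],np.degrees(np.arctan2(s['tcp_rot'][1,0],s['tcp_rot'][0,0])),s['grasp_force'],s['opening'])
snap('wrist','w3')
yaw=np.degrees(np.arctan2(s['tcp_rot'][1,0],s['tcp_rot'][0,0]))
row((.517,.03,s['position'][2]),0,s['position'],yaw)
E
```

```text
[ 0.5204 -0.2656  0.2517] -6.390468855194598 29.999716579914093 0.407725575305975
row [-0.121 -0.978  0.   ] [ 0.     0.    -0.142]
```

View pics/w3.png

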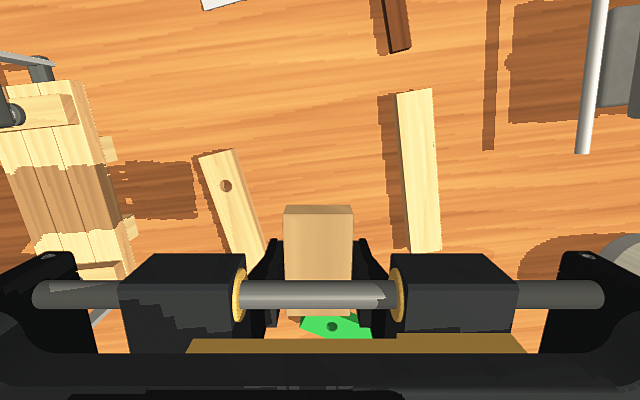

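```bash
python3 - <<'E'
from h import *
s=read_state();T=np.eye(4);T[:3,:3]=s['tcp_rot'];T[:3,3]=s['position']
z=s['position'][2]-.0106
for u,v in((318,214),(285,214),(351,214)): print((np.linalg.inv(T)@np.append(pt('w3',u,v,z),1))[:3])
row((.517,.03,.255),0,s['position'],-6.4)
row((.455,.24,.255),7,(.517,.03,.255),0)
E
```

```text
[0.0302 0.0003 0.0108]
[ 0.0303 -0.0168  0.0108]
[0.0302 0.0174 0.0109]
row [-0.1166 -0.9756 -0.0209] [ 0.      0.     -0.1422]
row [-0.2067 -0.7     0.    ] [ 0.      0.     -0.1556]
```

Emit:
step_arm(
  steps=[
    [-0.117,-0.976,-0.021,0,0,-0.142,1],
    [-0.117,-0.976,-0.021,0,0,-0.142,1],
    [-0.117,-0.976,-0.021,0,0,-0.142,1],
    [-0.117,-0.976,-0.021,0,0,-0.142,1],
    [-0.117,-0.976,-0.021,0,0,-0.142,1],
    [-0.117,-0.976,-0.021,0,0,-0.142,1],
    [-0.117,-0.976,-0.021,0,0,-0.142,1],
    [-0.117,-0.976,-0.021,0,0,-0.142,1],
  ],
)

```text
time_s: 4.58
position: [0.5123, 0.0381, 0.2494]
tcp_rot: [[1.0, 0.006, -0.005], [0.006, -1.0, 0.004], [-0.005, -0.004, -1.0]]
force: [-0.7, 0.1, 0.3]
opening: 0.407
grasp_force: 30.0
```

Emit:
step_arm(
  steps=[
    [-0.207,-0.7,0,0,0,-0.156,1],
    [-0.207,-0.7,0,0,0,-0.156,1],
    [-0.207,-0.7,0,0,0,-0.156,1],
    [-0.207,-0.7,0,0,0,-0.156,1],
    [-0.207,-0.7,0,0,0,-0.156,1],
    [-0.207,-0.7,0,0,0,-0.156,1],
    [-0.207,-0.7,0,0,0,-0.156,1],
    [-0.207,-0.7,0,0,0,-0.156,1],
  ],
)

```text
time_s: 5.25
position: [0.4523, 0.2413, 0.2499]
tcp_rot: [[0.992, 0.124, -0.002], [0.124, -0.992, -0.001], [-0.002, 0.001, -1.0]]
force: [0.9, -1.0, -0.6]
opening: 0.413
grasp_force: 30.0
```

Emit:
step_arm(
  steps=[
    [0,0,0,0,0,0,1],
    [0,0,0,0,0,0,1],
    [0,0,0,0,0,0,1],
    [0,0,0,0,0,0,1],
  ],
)

```text
time_s: 5.58
position: [0.4534, 0.2403, 0.2508]
tcp_rot: [[0.993, 0.12, -0.0], [0.12, -0.993, -0.0], [-0.0, 0.0, -1.0]]
force: [-0.4, -1.3, 0.1]
opening: 0.409
grasp_force: 30.0
```

```bash
python3 - <<'E'
from h import *
s=read_state();print(s['position'],s['tcp_rot'])
snap('wrist','w4')
print(proj('w4',(.522,.278,.105)),proj('w4',(.641,.293,.105)))
a=cv2.imread('pics/w4.png')
cv2.imwrite('pics/c4.png',cv2.resize(a[0:260,150:470],None,fx=2.3,fy=2.3,interpolation=cv2.INTER_CUBIC))
E
```

```text
[0.4534 0.2403 0.2508] [[ 0.9928  0.1198 -0.    ]
 [ 0.1198 -0.9928 -0.0002]
 [-0.0001  0.0002 -1.    ]]
(np.float64(285.35430127443817), np.float64(119.4947792129615)) (np.float64(279.6768729035546), np.float64(-41.76647665696933))
```

View pics/c4.png

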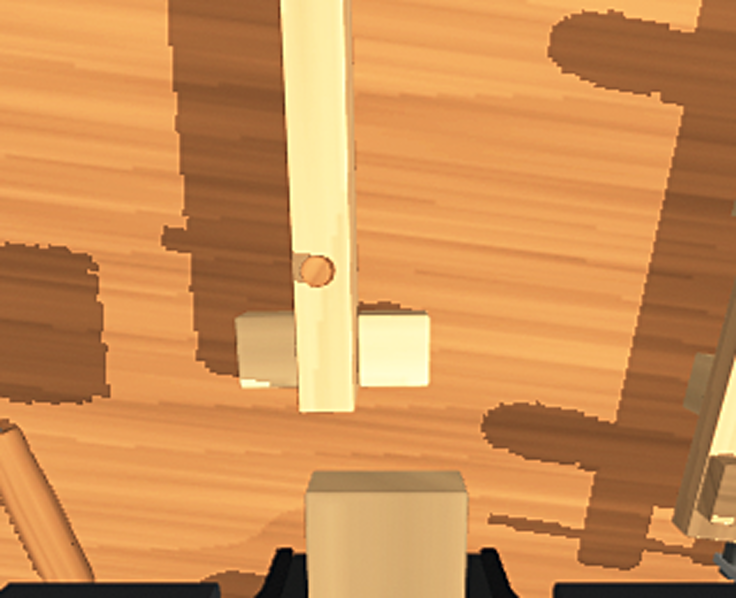

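The crop shows the near dowel tip at (317,269), the board's near end corners at (299,412) and (354,411), and the edge's sides meeting the picture top at (282,0) and (346,0).

```bash
python3 - <<'E'
from h import *
c=lambda u,v,z:pt('w4',u/2.3+150-.28,v/2.3-.28,z)
t=c(317,269,.105);e1=c(299,412,.08);e2=c(354,411,.08);f1=c(282,0,.08);f2=c(346,0,.08)
print('tip',t,'end',e1,e2,(e1+e2)/2,np.linalg.norm(e1-e2),'far',f1,f2,np.linalg.norm(f1-f2))
for a,b in((e1,f1),(e2,f2),((e1+e2)/2,(f1+f2)/2)):d=b-a;print(np.degrees(np.arctan2(d[1],d[0])))
m=(e1+e2)/2
for y in(7,7.5,8):
  d=np.array([np.cos(np.radians(y)),np.sin(np.radians(y)),0]);print(y,t+.06*d,m+.12*d)
E
```

```text
tip [0.5246 0.2763 0.105 ] end [0.4625 0.281  0.08  ] [0.4658 0.2569 0.08  ] [0.4642 0.2689 0.08  ] 0.024246496512759765 far [0.6195 0.3005 0.08  ] [0.6224 0.2766 0.08  ] 0.02411610022291661
7.113951966629741
7.160646869443806
7.137265044102824
7 [0.5842 0.2836 0.105 ] [0.5833 0.2836 0.08  ]
7.5 [0.5841 0.2841 0.105 ] [0.5832 0.2846 0.08  ]
8 [0.584  0.2846 0.105 ] [0.583  0.2856 0.08  ]
```

```bash
python3 - <<'E'
from h import *
row((.583,.2845,.145),7.2,(.4534,.2403,.2508),6.88)
E
```

```text
row [ 0.4465 -0.0945  0.3527] [ 0.      0.     -0.0071]
```

Emit:
step_arm(
  steps=[
    [0.4465,-0.0945,0.05,0,0,-0.007,1],
    [0.4465,-0.0945,0.05,0,0,-0.007,1],
    [0.4465,-0.0945,0.1,0,0,-0.007,1],
    [0.4465,-0.0945,0.15,0,0,-0.007,1],
    [0.4465,-0.0945,0.25,0,0,-0.007,1],
    [0.4465,-0.0945,0.35,0,0,-0.007,1],
    [0.4465,-0.0945,0.35,0,0,-0.007,1],
    [0.4465,-0.0945,0.35,0,0,-0.007,1],
  ],
)

```text
time_s: 6.3
position: [0.5812, 0.2852, 0.1441]
tcp_rot: [[0.992, 0.127, -0.005], [0.127, -0.992, -0.001], [-0.005, 0.001, -1.0]]
force: [0.4, -0.2, -0.2]
opening: 0.408
grasp_force: 30.0
```

Emit:
step_arm(
  steps=[
    [0,0,0,0,0,0,1],
    [0,0,0,0,0,0,1],
    [0,0,0,0,0,0,1],
  ],
)

```text
time_s: 6.55
position: [0.5837, 0.2864, 0.1485]
tcp_rot: [[0.992, 0.127, 0.005], [0.127, -0.992, 0.001], [0.005, -0.001, -1.0]]
force: [-0.4, -0.9, -0.2]
opening: 0.41
grasp_force: 30.0
```

```bash
python3 - <<'E'
from h import *
s=read_state();yaw=np.degrees(np.arctan2(s['tcp_rot'][1,0],s['tcp_rot'][0,0]));print(s['position'],yaw)
row((.583,.2845,.110),7.2,s['position'],yaw)
snap('wrist','w5');snap('side','s5')
a=cv2.imread('pics/w5.png')[0:260,190:450];b=cv2.imread('pics/s5.png')[170:330,180:310]
cv2.imwrite('pics/c5.png',np.hstack([cv2.resize(a,(400,400)),cv2.resize(b,(325,400),interpolation=cv2.INTER_CUBIC)]))
E
```

```text
[0.5837 0.2864 0.1485] 7.320949738678427
row [-0.0031  0.0059  0.1282] [0.     0.     0.0027]
```

View pics/c5.png

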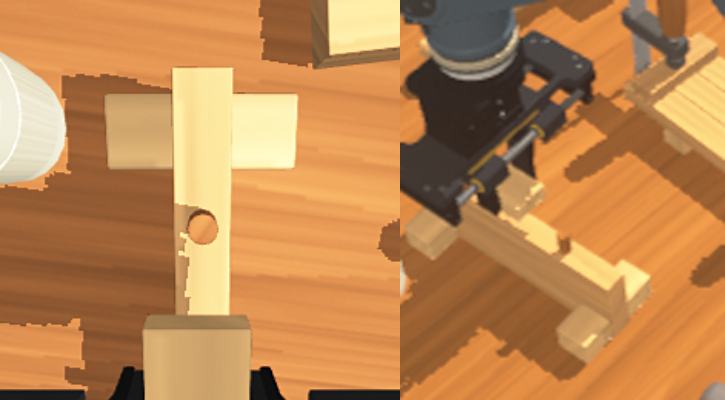

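The picture shows the packer held over the edge, the far dowel tip at (203,227) and the board's far end corners at (173,68) and (232,68). The glue bottle, at left, is clear of the jaws. That was my tenth and last view.

```bash
python3 - <<'E'
from h import *
c=lambda u,v,z:pt('w5',u*.65+190-.2,v*.65-.2,z)
t=c(203,227,.105);e=(c(173,68,.08)+c(232,68,.08))/2
d=np.array([np.cos(np.radians(7.2)),np.sin(np.radians(7.2)),0])
print(t,e,t-.06*d,e-.12*d)
s=read_state();print(s['position'],s['tcp_rot'])
E
```

```text
[0.6433 0.2922 0.105 ] [0.7018 0.2998 0.08  ] [0.5838 0.2847 0.105 ] [0.5828 0.2848 0.08  ]
[0.5832 0.2863 0.1479] [[ 0.9918  0.1275  0.0032]
 [ 0.1275 -0.9918  0.001 ]
 [ 0.0033 -0.0005 -1.    ]]
```

Emit:
step_arm(
  steps=[
    [0,0.005,0.03,0,0,0,1],
    [0,0.005,0.06,0,0,0,1],
    [0,0.005,0.09,0,0,0,1],
    [0,0.005,0.112,0,0,0,1],
    [0,0.005,0.112,0,0,0,1],
    [0,0.005,0.112,0,0,0,1],
    [0,0.005,0.112,0,0,0,1],
    [0,0.005,0.112,0,0,0,1],
  ],
)

```text
time_s: 7.32
position: [0.5829, 0.2847, 0.1126]
tcp_rot: [[0.992, 0.127, 0.001], [0.127, -0.992, 0.0], [0.001, -0.0, -1.0]]
force: [0.8, 0.1, -0.5]
opening: 0.411
grasp_force: 30.0
```

```bash
python3 - <<'E'
from h import *
s=read_state();yaw=np.degrees(np.arctan2(s['tcp_rot'][1,0],s['tcp_rot'][0,0]));print(s['position'],yaw,s['tcp_rot'][:,2],s['force'])
row((.5833,.2847,.1090),7.2,s['position'],yaw)
E
```

```text
[0.5829 0.2847 0.1126] 7.320680616895134 [ 0.0007  0.0002 -1.    ] [ 0.7793  0.1057 -0.4743]
row [0.0013 0.0001 0.0119] [0.     0.     0.0027]
```

Lower in small steps until contact, then release.

Emit:
step_arm(
  steps=[
    [0,0,0.005,0,0,0,1],
    [0,0,0.01,0,0,0,1],
    [0,0,0.013,0,0,0,1],
    [0,0,0.013,0,0,0,1],
    [0,0,0.013,0,0,0,1],
    [0,0,0.013,0,0,0,1],
  ],
)

```text
time_s: 7.82
position: [0.5826, 0.2846, 0.1086]
tcp_rot: [[0.992, 0.127, 0.0], [0.127, -0.992, 0.0], [0.0, -0.0, -1.0]]
force: [0.2, 0.5, 0.8]
opening: 0.406
grasp_force: 30.0
```

Emit:
step_arm(
  steps=[
    [0,0,0.002,0,0,0,0.1],
    [0,0,0.002,0,0,0,-0.2],
    [0,0,0.002,0,0,0,-0.6],
    [0,0,0.002,0,0,0,-1],
    [0,0,0.002,0,0,0,-1],
    [0,0,0.002,0,0,0,-1],
    [0,0,0.002,0,0,0,-1],
    [0,0,0.002,0,0,0,-1],
  ],
)

```text
time_s: 8.48
position: [0.5826, 0.2845, 0.1078]
tcp_rot: [[0.992, 0.127, 0.0], [0.127, -0.992, 0.0], [0.0, -0.0, -1.0]]
force: [-0.8, 0.2, 1.0]
opening: 0.896
grasp_force: 0.0
```

Emit:
step_arm(
  steps=[
    [0,0,-0.04,0,0,0,-1],
    [0,0,-0.1,0,0,0,-1],
    [0,0,-0.2,0,0,0,-1],
    [0,0,-0.3,0,0,0,-1],
    [0,0,-0.4,0,0,0,-1],
    [0,0,-0.48,0,0,0,-1],
    [0,0,-0.48,0,0,0,-1],
    [0,0,-0.48,0,0,0,-1],
  ],
)

```text
time_s: 9.15
position: [0.5835, 0.2849, 0.2547]
tcp_rot: [[0.992, 0.128, 0.005], [0.128, -0.992, 0.001], [0.005, -0.001, -1.0]]
force: [-0.3, 0.8, -0.3]
opening: 0.997
grasp_force: 0.0
```

```bash
python3 - <<'E'
from h import *
s=read_state();p=s['position'];yaw=np.degrees(np.arctan2(s['tcp_rot'][1,0],s['tcp_rot'][0,0]));print(p,yaw)
row((.53,.03,.255),7.2,p,yaw)
row((.42,-.162,.24),7.2,(.53,.03,.255),7.2)
row((.469,-.162,.10),7.2,(.42,-.162,.24),7.2)
E
```

```text
[0.5835 0.2849 0.2547] 7.3269267007379595
row [-0.2852  0.8199 -0.0011] [0.     0.     0.0028]
row [-0.444  0.589  0.05 ] [0. 0. 0.]
row [0.162  0.0205 0.4667] [0. 0. 0.]
```

Emit:
step_arm(
  steps=[
    [-0.42,0,0,0,0,0,-1],
    [-0.42,0,0,0,0,0,-1],
    [-0.42,0,0,0,0,0,-1],
    [-0.42,0,0,0,0,0,-1],
    [-0.42,0,0,0,0,0,-1],
    [-0.42,0,0,0,0,0,-1],
    [-0.42,0,0,0,0,0,-1],
  ],
)

```text
time_s: 9.73
position: [0.4593, 0.2688, 0.2518]
tcp_rot: [[0.992, 0.127, 0.002], [0.127, -0.992, 0.0], [0.002, -0.0, -1.0]]
force: [0.9, -0.1, 1.1]
opening: 1.001
grasp_force: 0.0
```

```bash
cat > m.py <<'E'
from h import *
def yawof(s): return np.degrees(np.arctan2(s['tcp_rot'][1,0],s['tcp_rot'][0,0]))
E
python3 - <<'E'
from m import *
s=read_state();p=s['position'];print(p,yawof(s),s['tcp_rot'][:,2])
snap('wrist','w6');a=cv2.imread('pics/w6.png')
C=np.array([.5833,.2847,0]);d=np.array([np.cos(.1257),np.sin(.1257),0]);n=np.array([-d[1],d[0],0])
for sx,sy in((.03,.018),(.03,-.018),(-.03,-.018),(-.03,.018)):
  print('corner',np.round(proj('w6',C+sx*d+sy*n+[0,0,.098]),1))
for dx in(-.024,0,.02):   # cross profiles at z=.098, blue channel
  print(dx,[int(a[int(round(v)),int(round(u)),0]) for k in range(-28,29,2) for u,v in[proj('w6',C+dx*d+k*.001*n+[0,0,.098])]])
for dy in(.014,-.014,.016):
  print('along',dy,[int(a[int(round(v)),int(round(u)),0]) for k in range(-42,37,2) for u,v in[proj('w6',C+dy*n+k*.001*d+[0,0,.098])]if v>0])
row((.53,.03,.255),7.2,p,yawof(s))
row((.45,.03,.255),7.2,p,yawof(s))
E
```

```text
[0.4593 0.2688 0.2518] 7.303454279840088 [ 0.0018  0.0005 -1.    ]
corner [296.8  16.8]
corner [340.1  16.8]
corner [338.7  93.4]
corner [298.1  93.4]
-0.024 [88, 89, 89, 89, 87, 88, 212, 195, 191, 191, 189, 186, 184, 186, 188, 188, 190, 191, 190, 196, 200, 204, 201, 186, 45, 52, 51, 52, 51]
0 [80, 81, 82, 81, 82, 108, 201, 196, 192, 191, 189, 188, 184, 186, 187, 189, 190, 190, 191, 196, 200, 200, 198, 122, 46, 48, 49, 50, 51]
0.02 [91, 94, 95, 96, 95, 96, 213, 194, 193, 189, 189, 188, 184, 186, 186, 189, 190, 192, 192, 196, 200, 200, 199, 181, 52, 57, 57, 57, 58]
along 0.014 [50, 55, 56, 53, 55, 53, 142, 207, 204, 204, 203, 203, 203, 200, 203, 204, 203, 200, 200, 200, 200, 200, 200, 200, 200, 201, 200, 200, 201, 200, 200, 200, 200, 200, 200, 201, 214, 54, 54, 52]
along -0.014 [94, 90, 91, 95, 83, 84, 129, 197, 195, 195, 195, 195, 196, 196, 196, 196, 197, 196, 196, 196, 196, 196, 196, 196, 196, 197, 195, 194, 195, 194, 195, 194, 195, 194, 194, 194, 215, 87, 88, 86]
along 0.016 [50, 54, 55, 52, 54, 53, 139, 204, 202, 201, 201, 201, 201, 198, 198, 200, 201, 199, 198, 198, 200, 198, 199, 198, 198, 197, 197, 197, 197, 197, 199, 199, 198, 198, 198, 197, 218, 53, 56, 53]
row [ 0.1324  0.8195 -0.0106] [0.     0.     0.0023]
row [-0.1321  0.7856 -0.0106] [0.     0.     0.0023]
```

The packer measures centred within about 1 mm on the edge. Next is the rail.

Emit:
step_arm(
  steps=[
    [-0.132,0.786,-0.03,0,0,0,-1],
    [-0.132,0.786,-0.03,0,0,0,-1],
    [-0.132,0.786,-0.03,0,0,0,-1],
    [-0.132,0.786,-0.03,0,0,0,-1],
    [-0.132,0.786,-0.03,0,0,0,-1],
    [-0.132,0.786,-0.03,0,0,0,-1],
    [-0.132,0.786,-0.03,0,0,0,-1],
    [-0.132,0.786,-0.03,0,0,0,-1],
  ],
)

```text
time_s: 10.45
position: [0.45, 0.0275, 0.2609]
tcp_rot: [[0.992, 0.123, 0.001], [0.123, -0.992, 0.0], [0.001, 0.0, -1.0]]
force: [1.3, -0.3, -0.2]
opening: 0.997
grasp_force: 0.0
```

```bash
python3 - <<'E'
from m import *
s=read_state();p=s['position'];print(p,yawof(s))
row((.39,-.162,.24),7.2,p,yawof(s))
E
```

```text
[0.45   0.0275 0.2609] 7.042471102444689
row [-0.2759  0.6023  0.0698] [ 0.      0.     -0.0035]
```

Emit:
step_arm(
  steps=[
    [-0.276,0.602,0.07,0,0,0,-1],
    [-0.276,0.602,0.07,0,0,0,-1],
    [-0.276,0.602,0.07,0,0,0,-1],
    [-0.276,0.602,0.07,0,0,0,-1],
    [-0.276,0.602,0.07,0,0,0,-1],
    [-0.276,0.602,0.07,0,0,0,-1],
    [-0.276,0.602,0.07,0,0,0,-1],
    [-0.276,0.602,0.07,0,0,0,-1],
  ],
)

```text
time_s: 11.12
position: [0.3898, -0.1593, 0.2396]
tcp_rot: [[0.992, 0.128, -0.0], [0.128, -0.992, 0.001], [-0.0, -0.001, -1.0]]
force: [-0.1, -0.4, -0.2]
opening: 1.0
grasp_force: 0.0
```

```bash
cat >> m.py <<'E'
def railmeas(f,z,c0,yaw):
    # subpixel hole/end detection by sampling a rectified top view (0.5 mm/px) around predicted rail at height z
    a=cv2.imread(f'pics/{f}.png');t=np.radians(yaw);d=np.array([np.cos(t),np.sin(t),0]);n=np.array([-d[1],d[0],0])
    X,Y=np.meshgrid(np.arange(-.12,.1201,.0005),np.arange(-.04,.0401,.0005))
    W,F,cx,cy=cam(f);P=np.array([c0[0],c0[1],z])+X[...,None]*d+Y[...,None]*n
    q=(P-W[:3,3])@W[:3,:3];u=(q[...,0]/q[...,2]*F+cx).astype('f4');v=(q[...,1]/q[...,2]*F+cy).astype('f4')
    return cv2.remap(a,u,v,cv2.INTER_LINEAR),d,n
def rowprint(g,name):print(name,' '.join(map(str,g)))
E
python3 - <<'E'
from m import *
s=read_state();p=s['position'];print(p,yawof(s),s['tcp_rot'][:,2])
snap('wrist','w7')
g,d,n=railmeas('w7',.022,(.4693,-.1625),7.2);b=g[...,0].astype(int)
print('proj ends',proj('w7',np.array([.4693,-.1625,.022])-.1*d),proj('w7',np.array([.4693,-.1625,.022])+.1*d))
for x in(-60,-30,0,30,60,85):rowprint(b[::4,int(x*2+240)],f'cross x={x}')
for y in(-12,0,12):rowprint(b[int(y*2+80),::6],f'along y={y} (3mm from -120)')
E
```

```text
[ 0.3898 -0.1593  0.2396] 7.346528725052454 [-0.0002  0.001  -1.    ]
proj ends (np.float64(329.63382976298135), np.float64(199.83460676341124)) (np.float64(332.11577624779784), np.float64(8.30668955567657))
cross x=-60 86 87 87 87 87 87 88 88 88 92 159 166 167 164 170 156 67 55 51 52 53 52 48 79 152 152 154 155 154 160 61 51 54 55 55 56 55 55 76 94 93
cross x=-30 71 70 70 70 69 69 69 72 74 73 153 162 158 155 165 166 164 157 153 154 158 157 152 147 145 143 146 147 165 165 73 46 47 48 48 49 49 46 71 82 80
cross x=0 83 83 85 85 85 85 85 86 88 85 143 159 150 147 160 165 159 155 150 152 149 148 144 141 145 147 159 164 160 159 86 50 52 52 52 53 53 51 58 87 85
cross x=30 87 87 88 87 87 85 84 83 85 85 126 153 146 142 153 161 156 149 146 149 143 138 140 149 160 160 156 164 157 156 102 45 49 49 49 47 51 50 51 89 86
cross x=60 86 86 87 87 86 87 87 87 87 84 107 147 148 136 145 159 95 50 51 50 51 50 50 48 149 163 156 163 159 152 113 46 50 50 50 50 50 51 53 84 84
cross x=85 91 86 87 86 87 87 89 90 91 89 113 147 150 140 142 157 155 149 144 149 145 152 152 155 159 163 156 162 159 153 129 45 50 51 5
[... 308 characters left out ...]
 142 141 142 141 141 140 141 86 95 15 0 0 0 0
along y=0 (3mm from -120) 87 85 80 81 90 93 94 173 170 170 170 171 169 169 168 168 168 165 64 53 53 53 46 171 164 163 160 160 159 158 158 157 156 156 153 153 152 152 150 150 149 149 146 146 144 145 144 144 144 144 143 143 144 140 141 141 141 141 45 50 51 50 53 140 145 145 145 145 145 143 143 142 143 144 86 94 15 0 0 0 0
along y=12 (3mm from -120) 88 88 82 82 92 93 92 164 159 158 158 158 158 156 156 156 155 153 155 155 154 155 153 152 151 151 149 150 149 148 146 146 146 146 145 145 147 155 153 151 159 159 158 158 158 158 157 158 157 157 156 157 156 156 155 156 155 155 156 155 156 156 156 156 156 155 156 155 155 156 156 155 155 158 85 88 15 0 0 0 0
```

```bash
python3 - <<'E'
from m import *
s=read_state();p=s['position'];print(p,yawof(s))
row((.4693,-.1625,.08),7.4,p,yawof(s))
E
```

```text
[ 0.3898 -0.1588  0.2397] 7.4227231135754215
row [0.2612 0.0464 0.5323] [0.     0.     0.0005]
```

Emit:
step_arm(
  steps=[
    [0.261,0.046,0.2,0,0,0,-1],
    [0.261,0.046,0.3,0,0,0,-1],
    [0.261,0.046,0.4,0,0,0,-1],
    [0.261,0.046,0.53,0,0,0,-1],
    [0.261,0.046,0.53,0,0,0,-1],
    [0.261,0.046,0.53,0,0,0,-1],
    [0.261,0.046,0.53,0,0,0,-1],
    [0.261,0.046,0.53,0,0,0,-1],
  ],
)

```text
time_s: 11.83
position: [0.4695, -0.163, 0.0819]
tcp_rot: [[0.992, 0.129, 0.001], [0.129, -0.992, -0.001], [0.001, 0.001, -1.0]]
force: [0.3, 0.8, -0.1]
opening: 1.0
grasp_force: 0.0
```

```bash
python3 - <<'E'
from m import *
s=read_state();p=s['position'];print(p,yawof(s))
row((.4693,-.1625,.0295),7.4,p,yawof(s))
E
```

```text
[ 0.4695 -0.163   0.0819] 7.435789691255574
row [-0.0004 -0.0018  0.1746] [0.     0.     0.0008]
```

Emit:
step_arm(
  steps=[
    [0,0,0.06,0,0,0,-1],
    [0,0,0.12,0,0,0,-1],
    [0,0,0.174,0,0,0,-1],
    [0,0,0.174,0,0,0,-1],
    [0,0,0.174,0,0,0,-1],
    [0,0,0.174,0,0,0,-1],
  ],
)

```text
time_s: 12.33
position: [0.4697, -0.1643, 0.0304]
tcp_rot: [[0.992, 0.128, 0.003], [0.128, -0.992, -0.002], [0.003, 0.002, -1.0]]
force: [-0.8, -0.4, 0.2]
opening: 0.999
grasp_force: 0.0
```

Emit:
step_arm(
  steps=[
    [0,0,0,0,0,0,1],
    [0,0,0,0,0,0,1],
    [0,0,0,0,0,0,1],
    [0,0,0,0,0,0,1],
    [0,0,0,0,0,0,1],
    [0,0,0,0,0,0,1],
    [0,0,0,0,0,0,1],
    [0,0,0,0,0,0,1],
  ],
)

```text
time_s: 13.0
position: [0.4686, -0.1638, 0.0285]
tcp_rot: [[0.992, 0.127, -0.0], [0.127, -0.992, 0.0], [-0.0, -0.0, -1.0]]
force: [-0.7, -0.0, -0.1]
opening: 0.482
grasp_force: 0.0
```

Emit:
step_arm(
  steps=[
    [0,0,0,0,0,0,1],
    [0,0,0,0,0,0,1],
    [0,0,0,0,0,0,1],
    [0,0,0,0,0,0,1],
  ],
)

```text
time_s: 13.33
position: [0.4686, -0.1638, 0.0285]
tcp_rot: [[0.992, 0.127, -0.0], [0.127, -0.992, 0.0], [-0.0, -0.0, -1.0]]
force: [0.3, 0.7, -0.9]
opening: 0.454
grasp_force: 30.0
```

Emit:
step_arm(
  steps=[
    [0,0,-0.05,0,0,0,1],
    [0,0,-0.15,0,0,0,1],
    [0,0,-0.27,0,0,0,1],
    [0,0,-0.4,0,0,0,1],
    [0,0,-0.53,0,0,0,1],
    [0,0,-0.66,0,0,0,1],
    [0,0,-0.75,0,0,0,1],
    [0,0,-0.81,0,0,0,1],
  ],
)

```text
time_s: 14.0
position: [0.4693, -0.1641, 0.2749]
tcp_rot: [[0.992, 0.128, 0.004], [0.128, -0.992, -0.003], [0.004, 0.003, -1.0]]
force: [0.4, 0.0, -2.8]
opening: 0.46
grasp_force: 30.0
```

Emit:
step_arm(
  steps=[
    [0,0,0,0,0,0,1],
    [0,0,0,0,0,0,1],
    [0,0,0,0,0,0,1],
    [0,0,0,0,0,0,1],
  ],
)

```text
time_s: 14.33
position: [0.4674, -0.1631, 0.2695]
tcp_rot: [[0.992, 0.127, -0.004], [0.127, -0.992, 0.003], [-0.004, -0.003, -1.0]]
force: [1.0, 1.0, -1.4]
opening: 0.455
grasp_force: 30.0
```

```bash
python3 - <<'E'
from m import *
s=read_state();p=s['position'];print(p,yawof(s),s['tcp_rot'][:,2],s['moment'],s['force'])
snap('wrist','w8')
g,d,n=railmeas('w8',p[2]-.0065,p,yawof(s));b=g[...,0].astype(int)
for x in(30,45,60,75,90):rowprint(b[::4,int(x*2+240)],f'cross x={x}')
for y in(-12,0,12):rowprint(b[int(y*2+80),280::2],f'along y={y} (1mm from 20)')
row((.52,.03,.275),7.2,p,yawof(s))
E
```

```text
[ 0.4674 -0.1631  0.2695] 7.318708768651053 [-0.0041  0.0026 -1.    ] [ 0.0482 -0.0247 -0.0064] [ 1.0161  1.0252 -1.4495]
cross x=30 88 90 90 90 91 90 93 91 91 90 91 91 91 87 90 99 98 93 91 93 88 87 85 88 96 101 95 100 101 96 96 95 96 95 96 95 94 95 94 95 96
cross x=45 88 88 89 89 90 90 90 91 90 92 95 89 92 88 88 97 96 94 90 91 89 86 84 96 96 100 96 99 100 94 94 89 86 83 84 82 81 82 83 85 86
cross x=60 86 85 87 88 91 93 94 95 95 91 88 149 155 147 145 160 161 54 99 95 95 94 96 98 108 167 160 166 167 156 156 94 96 97 98 96 97 97 92 88 85
cross x=75 101 102 102 96 91 87 89 91 87 90 88 149 154 148 147 160 163 158 152 153 150 159 156 161 159 167 162 166 168 158 156 89 90 92 95 96 97 96 95 94 90
cross x=90 95 94 95 95 95 96 96 96 96 93 90 149 156 151 146 159 162 159 153 154 152 143 154 163 162 166 162 164 168 158 155 92 95 94 95 96 97 97 99 99 100
along y=-12 (1mm from 20) 90 91 91 90 90 89 90 89 90 90 90 90 90 89 90 90 90 89 89 88 90 89 88 89 89 88 87 88 88 88 88 87 112 149 147 148 147 146 146 145 145 146 145 146 145 145 144 143 144 144 146 145 145 146 146 147 146 145 145 146 146 145 145 
[... 250 characters left out ...]
89 89 89 89 131 111 63 70 62 97 95 96 95 96 88 90 97 88 89 87 92 130 149 149 149 149 149 150 150 149 149 149 149 149 149 150 150 149 150 150 150 150 152 151 152 151 151 151 152 151 151 152 152 119 94 100 99 101 102 105 104 104 98 95 97 94 95 91 96 97 100 97 94
along y=12 (1mm from 20) 96 96 95 95 95 95 95 95 95 95 95 95 96 96 96 96 96 96 94 96 95 95 96 95 96 96 96 95 96 93 169 161 161 160 160 161 160 159 159 160 160 161 162 161 162 161 161 162 162 161 162 161 162 162 162 162 163 161 161 161 162 164 164 164 164 164 164 164 163 163 162 162 163 163 162 166 165 165 164 164 165 108 94 99 100 101 96 100 102 104 106 100 95 96 96 95 95 95 99 95 97
row [ 0.2559 -0.6161 -0.0185] [0.     0.     0.0026]
```

Emit:
step_arm(
  steps=[
    [0.04,-0.09,-0.02,0,0,0,1],
    [0.09,-0.21,-0.02,0,0,0,1],
    [0.14,-0.33,-0.02,0,0,0,1],
    [0.19,-0.45,-0.02,0,0,0,1],
    [0.23,-0.55,-0.02,0,0,0,1],
    [0.256,-0.616,-0.02,0,0,0,1],
    [0.256,-0.616,-0.02,0,0,0,1],
    [0.256,-0.616,-0.02,0,0,0,1],
  ],
)

```text
time_s: 15.05
position: [0.5207, 0.0304, 0.276]
tcp_rot: [[0.991, 0.13, -0.003], [0.13, -0.991, 0.0], [-0.003, -0.001, -1.0]]
force: [-0.6, -0.2, -2.0]
opening: 0.454
grasp_force: 30.0
```

```bash
python3 - <<'E'
from m import *
s=read_state();p=s['position'];print(p,yawof(s),s['opening'])
row((.5823,.2846,.265),7.2,p,yawof(s))
E
```

```text
[0.5207 0.0304 0.276 ] 7.486400620309539 0.45354837107877655
row [ 0.314  -0.8135  0.0367] [0.     0.     0.0064]
```

Emit:
step_arm(
  steps=[
    [0.05,-0.13,0.01,0,0,0,1],
    [0.1,-0.26,0.02,0,0,0,1],
    [0.15,-0.39,0.037,0,0,0,1],
    [0.2,-0.52,0.037,0,0,0,1],
    [0.25,-0.65,0.037,0,0,0.006,1],
    [0.29,-0.75,0.037,0,0,0.006,1],
    [0.314,-0.813,0.037,0,0,0.006,1],
    [0.314,-0.813,0.037,0,0,0.006,1],
  ],
)

```text
time_s: 15.72
position: [0.5845, 0.286, 0.265]
tcp_rot: [[0.992, 0.125, -0.0], [0.125, -0.992, 0.001], [-0.0, -0.001, -1.0]]
force: [0.2, -0.8, -2.2]
opening: 0.455
grasp_force: 30.0
```

Emit:
step_arm(
  steps=[
    [0,0,0,0,0,0,1],
    [0,0,0,0,0,0,1],
    [0,0,0,0,0,0,1],
    [0,0,0,0,0,0,1],
    [0,0,0,0,0,0,1],
    [0,0,0,0,0,0,1],
  ],
)

```text
time_s: 16.22
position: [0.5838, 0.2822, 0.2667]
tcp_rot: [[0.993, 0.121, 0.0], [0.121, -0.993, -0.0], [0.0, 0.0, -1.0]]
force: [0.2, 0.1, -2.6]
opening: 0.46
grasp_force: 30.0
```

```bash
python3 - <<'E'
from m import *
s=read_state();p=s['position'];print(p,yawof(s),s['tcp_rot'][:,2],s['opening'])
row((.5823,.2846,.165),7.2,p,yawof(s))
E
```

```text
[0.5838 0.2822 0.2667] 6.975306378501328 [ 0.0001 -0.     -1.    ] 0.45989807091911467
row [-0.0039 -0.0085  0.3389] [ 0.     0.    -0.005]
```

Descend to about 30 mm above the tips, then measure.

Emit:
step_arm(
  steps=[
    [-0.004,-0.008,0.05,0,0,-0.005,1],
    [-0.004,-0.008,0.12,0,0,-0.005,1],
    [-0.004,-0.008,0.19,0,0,-0.005,1],
    [-0.004,-0.008,0.25,0,0,-0.005,1],
    [-0.004,-0.008,0.3,0,0,-0.005,1],
    [-0.004,-0.008,0.338,0,0,-0.005,1],
    [-0.004,-0.008,0.338,0,0,-0.005,1],
    [-0.004,-0.008,0.338,0,0,-0.005,1],
  ],
)

```text
time_s: 16.88
position: [0.5821, 0.2852, 0.1648]
tcp_rot: [[0.992, 0.126, -0.001], [0.126, -0.992, -0.0], [-0.001, 0.0, -1.0]]
force: [-0.2, 0.6, -1.8]
opening: 0.459
grasp_force: 30.0
```

Emit:
step_arm(
  steps=[
    [0,0,0,0,0,0,1],
    [0,0,0,0,0,0,1],
    [0,0,0,0,0,0,1],
    [0,0,0,0,0,0,1],
    [0,0,0,0,0,0,1],
    [0,0,0,0,0,0,1],
  ],
)

```text
time_s: 17.38
position: [0.5823, 0.2855, 0.1655]
tcp_rot: [[0.992, 0.127, 0.001], [0.127, -0.992, 0.0], [0.001, -0.0, -1.0]]
force: [0.5, 0.0, -1.3]
opening: 0.46
grasp_force: 30.0
```

```bash
python3 - <<'E'
from m import *
s=read_state();p=s['position'];print(p,yawof(s),s['tcp_rot'][:,2],s['opening'])
snap('wrist','w9')
def cross(z,c,yaw,xs,lab):
  g,d,n=railmeas('w9',z,c,yaw);b=g.astype(int).sum(2)//3
  for x in xs: rowprint(b[20:142:2,int(x*2+240)],f'{lab} x={x} (1mm from -30)')
  return b
b=cross(p[2]-.0065,p,yawof(s),(75,90),'rail')
rowprint(b[80,280:460:2],'rail along y=0 from 20');rowprint(b[110,400:480:2],'rail along y=15 from 80')
C=(.5833,.2847)
b=cross(.08,C,7.2,(112,116),'stand')
rowprint(b[80,400:480:2],'stand along from 80')
row((.5823,.2846,.1435),7.2,p,yawof(s))
E
```

```text
[0.5823 0.2855 0.1655] 7.277652166867821 [ 0.0006  0.0002 -1.    ] 0.4600582172550146
rail x=75 (1mm from -30) 181 180 177 174 172 169 167 166 163 162 160 195 199 203 204 204 198 194 196 201 208 209 210 209 205 203 201 200 202 203 200 202 207 206 204 208 209 207 209 212 212 212 210 209 211 213 213 210 206 204 205 210 95 98 97 97 98 97 98 97 97
rail x=90 (1mm from -30) 171 172 171 170 167 238 231 231 230 230 231 207 199 203 205 207 199 194 196 200 207 209 209 208 208 203 201 199 203 205 200 197 193 197 203 207 210 208 210 212 212 213 210 210 210 212 213 210 207 205 206 202 165 166 169 138 104 106 106 105 106
rail along y=0 from 20 130 130 130 130 129 129 128 128 129 129 128 129 129 129 129 128 128 128 128 127 128 129 128 128 127 128 128 129 128 128 126 154 189 153 91 103 87 212 213 213 213 215 139 150 152 161 169 172 173 178 200 199 199 199 200 200 200 199 200 200 199 200 200 199 199 200 200 200 200 200 200 201 201 201 201 201 201 201 201 200 201 210 217 217 217 218 216 159 155 157
rail along y=15 from 80 212 212 212 212 213 212 213 213 213 213 212 212 212 212 212 213 211 212 212 211 213 150 97 130 148 151 159 160 159 158 154 154 154 154 155 155 151 150 154 158
stand x=112 (1mm from -30) 147 147 158 161 162 161 152 153 154 153 152 152 153 153 153 153 154 154 165 228 220 219 219 218 218 218 217 217 220 220 219 219 219 216 214 213 214 215 215 215 218 223 195 80 82 83 81 82 83 84 85 87 88 87 88 88 88 88 88 89 89
stand x=116 (1mm from -30) 154 154 153 153 151 151 148 151 157 159 158 159 159 158 157 155 155 153 162 233 221 219 219 219 219 218 218 217 218 219 218 217 217 214 213 212 213 213 214 214 217 222 197 138 144 145 146 144 146 145 146 146 149 147 149 152 150 90 95 96 90
stand along from 80 201 202 202 201 202 202 201 202 202 202 201 201 202 201 201 203 202 203 202 202 202 202 203 202 202 202 202 202 202 203 203 203 219 217 218 218 218 219 219 223
row [-0.0003  0.0028  0.0732] [0.     0.     0.0017]
```

Emit:
step_arm(
  steps=[
    [0,0.004,0.01,0,0,0,1],
    [0,0.004,0.02,0,0,0,1],
    [0,0.004,0.03,0,0,0,1],
    [0,0.004,0.04,0,0,0,1],
    [0,0.004,0.05,0,0,0,1],
    [0,0.004,0.06,0,0,0,1],
    [0,0.004,0.068,0,0,0,1],
    [0,0.004,0.068,0,0,0,1],
  ],
)

```text
time_s: 18.1
position: [0.5819, 0.2841, 0.1438]
tcp_rot: [[0.992, 0.127, -0.001], [0.127, -0.992, -0.0], [-0.001, 0.0, -1.0]]
force: [-0.1, 0.4, -1.8]
opening: 0.458
grasp_force: 30.0
```

Emit:
step_arm(
  steps=[
    [0,0,0,0,0,0,1],
    [0,0,0,0,0,0,1],
    [0,0,0,0,0,0,1],
    [0,0,0,0,0,0,1],
    [0,0,0,0,0,0,1],
    [0,0,0,0,0,0,1],
    [0,0,0,0,0,0,1],
    [0,0,0,0,0,0,1],
  ],
)

```text
time_s: 18.77
position: [0.5823, 0.2842, 0.1447]
tcp_rot: [[0.992, 0.127, 0.0], [0.127, -0.992, 0.0], [0.0, -0.0, -1.0]]
force: [-0.4, 0.2, -1.6]
opening: 0.46
grasp_force: 30.0
```

```bash
python3 - <<'E'
from m import *
s=read_state();p=s['position'];print(p,yawof(s),s['tcp_rot'][:,2],s['qvel'],s['grasp_force'],s['force'])
snap('wrist','w10')
g,d,n=railmeas('w10',p[2]-.0065,p,yawof(s));b=g.astype(int).sum(2)//3
for x in(52,60,66,90):rowprint(b[20:142:2,int(x*2+240)],f'rail x={x} (1mm from -30)')
for y in(-4,0,4):rowprint(b[80+2*y,330:420:1],f'rail along y={y} from 45, .5mm')
g,d,n=railmeas('w10',.08,(.5833,.2847),7.2);b=g.astype(int).sum(2)//3
for x in(112,116):rowprint(b[40:122:1,int(x*2+240)],f'stand x={x} (.5mm from -20)')
E
```

```text
[0.5823 0.2842 0.1447] 7.27788482579473 [ 0.0001  0.     -1.    ] [ 0.0214  0.0238  0.029   0.0277 -0.0229  0.0736] 29.973578453063965 [-0.3669  0.2224 -1.5955]
rail x=52 (1mm from -30) 169 169 169 169 170 170 169 168 168 168 166 200 198 204 203 202 201 201 204 161 183 208 207 206 204 201 200 201 204 199 192 188 164 184 204 207 207 204 208 210 211 210 207 208 211 211 211 207 204 202 206 165 85 89 88 88 87 87 88 90 88
rail x=60 (1mm from -30) 157 158 159 160 162 163 164 165 165 167 166 191 198 201 202 201 196 192 195 200 207 208 208 127 74 155 220 218 195 145 82 84 120 123 139 139 155 115 156 216 211 211 208 208 210 211 212 208 204 202 204 177 101 105 106 105 105 104 105 106 105
rail x=66 (1mm from -30) 160 160 160 160 160 161 161 162 163 163 162 200 198 201 202 201 196 192 194 200 207 208 208 207 202 141 135 91 91 101 109 112 112 111 106 111 174 204 207 210 211 211 208 208 211 211 212 208 205 202 203 208 99 103 103 103 104 104 105 105 107
rail x=90 (1mm from -30) 168 169 167 199 232 231 231 231 231 231 232 206 197 201 204 204 198 192 194 198 205 207 208 206 205 201 200 198 201 202 19
[... 1264 characters left out ...]
d x=112 (.5mm from -20) 144 145 144 145 145 145 145 144 144 144 145 145 145 145 144 139 155 198 228 220 218 218 218 218 218 218 218 218 218 218 218 218 217 216 216 217 217 216 216 216 216 216 216 216 216 214 213 212 210 210 209 209 210 211 211 211 212 213 213 213 215 218 221 219 193 136 145 132 108 110 110 110 112 111 103 90 92 94 93 94 95 94
stand x=116 (.5mm from -20) 153 153 154 154 155 155 155 155 155 155 156 157 157 157 157 153 162 195 231 220 219 218 218 218 218 218 218 217 217 218 217 217 217 217 216 216 217 217 217 217 216 216 216 216 215 214 212 212 211 210 210 212 211 211 212 212 212 213 213 213 216 218 220 217 194 123 135 140 143 148 152 152 152 152 152 151 150 149 149 148 148 148
```

```bash
python3 -c "
from rig import *
print(hand_in())"
```

```text
the job is handed in; nothing more can be done
None
```

I handed the job in with the packer released on the board's edge, measured within about 1 mm of centre before I fetched the rail, and the rail held level about 11 mm above the dowel tips with its centre within about 1 mm of the dowels' midpoint by the wrist camera; the hand-in gave no verdict.

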